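Thread the rolling pin out of its box

TASK

Turn the wing-nut catch on the rolling-pin box counter-clockwise, seen from above, until its steel tongue points away sideways and no longer reaches over the opening. Then take hold of the rolling pin in the opening and, since the opening is shorter than the pin, tilt it up (more than 20 degrees) and draw it out slantwise, so that its free end rises over the upright stop board while its other end is still under the cover. Finish while holding it: the robot keeps the pin gripped in the air, level and still, its middle above the middle of the cork mat, at least a hand's breadth (100 mm) up and touching nothing else; leave the other things standing where they are.

Things in the scene. Friction and masses are not known exactly. Their poses are not given: they have to be found in the camera images.
- pin_box: Long narrow light-wood box fixed to the worktop, 66 mm wide (own x), 301 mm long (own y, y = -133 to +168 mm), floor 5 mm thick. Origin: on the worktop, mid-width, straight below the cover's edge where the opening begins; z up, y to the robot's left within 0.3 rad. y = -133 to 0: covered tunnel; y = 0 to +160: open top.
- cover_edge (a point): Middle of the lower edge of the cover, box (0, 0, 89) mm, where the opening begins. The fixed cover reaches from here to the back: underside 89, top 97 mm above the worktop. Below it the tunnel is 50 mm wide inside, side walls 8 mm thick, back wall's inner face at box y = -125. The tunnel's side walls run on to box y = +20, 89 mm high.
- finger_gap (a point): Middle of the finger gap, box (0, 77, 24) mm: from box y = +20 to +135 mm there are no side walls, only the 5 mm floor, so that fingers reach the pin from both sides. Beyond, from y = +135 to +168, low cheeks 50 mm high.
- stop_top (a point): Middle of the upper inner edge of the upright stop board at the open end, box (0, 160, 105) mm. The board is 40 mm wide, 8 mm thick and rises from the 66 mm wide end wall, which is 50 mm high, its inner face also at box y = +160.
- catch (a joint): Steel wing-nut catch turning on a vertical stud on the cover at box (0, -60) mm. 0: its flat tongue points along box +y and lies 50 mm over the opening, above the pin. Grows counter-clockwise seen from above to 1.57: tongue along box -x, towards the robot, off the opening. Starts at 0 to 0.3; stays where left (friction about 0.08 N m).
- catch_grip (a point): Grip point of the wing nut on the stud's axis, 127 mm above the worktop, 30 mm above the cover's top. The wings are one upright bar in line with the tongue: 44 mm long, 9 mm thick, from 10 to 36 mm above the cover's top (stud end at 45 mm); grip across the 9 mm. The point's own y axis points along the tongue.
- catch_tip (a point): Free end of the catch's tongue, on its centre line, 110 mm from the stud. The tongue is 16 mm wide, 5 mm thick, its top 9 mm above the cover's top.
- rolling_pin: Straight wooden rolling pin without handles, 260 mm long, 0.14 to 0.28 kg, diameter 38 mm over its middle 170 mm, tapering to 26 mm at the ends. Origin at its centre, own y along its length. It lies on the box floor (axis 24 mm up, between two 3 mm ledges) along the box's y, centre at box y = +10 to +25 mm. It must tilt at least about 22 degrees, pin_head up, to come out.
- pin_head (a point): Centre of the pin's end that lies in the opening near the stop board, 130 mm from the pin's centre along its own +y. A way out: lift the level pin until its axis is 50 mm up, tilt this end up to 25 degrees while the pin's centre rises to 77 mm and moves 20 mm along box +y, then draw it along its own length at 26 degrees.
- pin_tail (a point): Centre of the pin's end that lies under the cover, 130 mm from the pin's centre along its own -y.
- mat: Cork table mat 228 x 185 mm, 8 mm thick, lying fixed on the worktop to the left of the box; origin at the centre of its underside.
- spice_1: Bystander: glass spice jar with a red cap, 45 mm across, 106 mm tall; origin at the centre of its underside. Leave it alone.
- salt_shaker: Bystander: clear salt shaker with a grey top, 44 mm across, 90 mm tall; origin at the centre of its underside. Leave it alone.
- spice_3: Bystander: glass spice jar with a red cap, 45 mm across, 106 mm tall; origin at the centre of its underside. Leave it alone.
- honey_jar: Bystander: glass jar with a green lid, 68 mm across, 84 mm tall; origin at the centre of its underside. Leave it alone.
- pepper_mill: Bystander: brown wooden pepper mill, 58 mm across, 170 mm tall; origin at the centre of its underside. Leave it alone.
- bean_tin: Bystander: food tin, 75 mm across, 110 mm tall; origin at the centre of its underside. Leave it alone.

How it is judged:
On the way, in this order (a step that is already met when the one before it is completed fails the run):
1. the catch is turned counter-clockwise by more than 1.0 rad from its closed position (tongue off the opening) (value of joint catch above 1 rad), for 0.1 s.
2. the pin is threaded slantwise through the opening: tilted more than 20 degrees, pin_head above the top of the stop board, pin_tail still under the cover (angle between rolling_pin's own y axis and vertical below 1.22 rad and z of pin_head in the frame of pin_box above 0.105 m and y of pin_tail in the frame of pin_box below 0 m and z of pin_tail in the frame of pin_box below 0.089 m), for 0.05 s.
At the end, for the whole second after the job is handed in: Fingers hold the pin, at rest: centre within 60 mm (level) of the mat centre, 100 to 450 mm up, both ends over 80 mm up, level within 0.22 rad, touching no box, mat or bystander; catch still over 1.0 rad; no bystander moved 30 mm (contact force between the fingers and rolling_pin above 1 N and horizontal distance between rolling_pin and mat below 0.06 m and height (world z) of each of pin_head, pin_tail above 0.08 m and height (world z) of rolling_pin between 0.1 and 0.45 m and angle between rolling_pin's own y axis and vertical between 1.35 and 1.79 rad and linear speed of rolling_pin below 0.03 m/s and angular speed of rolling_pin below 0.2 rad/s and contact force between rolling_pin and pin_box below 0.1 N and contact force between rolling_pin and mat below 0.1 N and contact force between rolling_pin and spice_1 below 0.1 N and contact force between rolling_pin and salt_shaker below 0.1 N and contact force between rolling_pin and spice_3 below 0.1 N and contact force between rolling_pin and honey_jar below 0.1 N and contact force between rolling_pin and pepper_mill below 0.1 N and contact force between rolling_pin and bean_tin below 0.1 N and value of joint catch above 1 rad and distance of each of spice_1, salt_shaker, spice_3, honey_jar, pepper_mill, bean_tin from where it was at the start of the episode below 0.03 m); the arm keeps its last pose, push and grip.
It fails at once if a bystander is moved by 30 mm or more, or tipped over (distance of any of spice_1, salt_shaker, spice_3, honey_jar, pepper_mill, bean_tin from where it was at the start of the episode above 0.03 m or angle between any of spice_1, salt_shaker, spice_3, honey_jar, pepper_mill, bean_tin's own z axis and vertical above 0.4 rad).
It also fails if it takes over 61 s, if anything falls off the work surface, if the arm or the gripper's body presses on something with over 40 N, if the wrist force passes 120 N, or if a joint passes its speed limit or range.

ROBOT

A 6-joint arm with a two-finger parallel gripper is mounted at the origin on a cart in front of the work surface, level with it; the furniture and walls round the work are solid. World frame = base frame: x ahead of the robot, y to its left, z up, the work surface at z = 0. Lengths are in m, angles in rad, forces in N, time in s.
With the tool pointing down it reaches from about 0.25 to 0.775 m from the base axis. Payload 4 kg.
Tool frame: the origin (TCP) lies at the very end of the fingers, on their centre line; the grasp point (between the pads) lies 19 mm behind it; z points along the fingers, y is the line along which they close (so a half turn about z gives the same grasp; the last joint's range is limited). The gripper opens to 94 mm and grips with 3 to 60 N. Pads are 16 mm wide; open, the fingers measure 119 mm over their backs; the gripper's body (75 mm by 177 mm) begins 78 mm behind the grasp point.
Start: joints at [1.058, 0.087, 1.371, -0, 1.684, -0.103], TCP at [0.219, 0.504, 0.206] pointing down, gripper open.
Joint ranges: [-3.1, 3.1], [-0.76, 2.03], [0.27, 2.55], [-1.08, 4.22], [0.17, 2.65], [-2.57, 2.57]. Speed limits (rad/s): [2.79, 2.79, 3.14, 3.14, 3.14, 3.14].

INTERFACE

Orientations are given as a unit quaternion [x, y, z, w].
In Python, from plant import arm, cams gives the robot as it stands.
- The arm moves only by the shell command python3 -m crank 'ROWS' [FORCE]. ROWS is JSON, one flat list of numbers, 7 for each row, row after row: the finger opening in mm, from 0 to 94, then the shift along the tool's x, y, z each as a share of 150 mm, from -1 to 1, then the turn, a rotation vector about the tool's x, y, z each as a share of 0.08 rad, from -1 to 1. A call has 1 to 10 rows; each row shifts and turns the commanded pose from where the row before left it, along the tool's axes as they then stand; what a row does not reach is not made up. A row lasts 1/8 s, in which the tool goes at most 62.5 mm and 10.7 degrees, less where a joint would pass 70% of its speed; a pose out of reach is approached as far as the arm can. A call with a number of a shift or a turn outside -1 to 1 is refused whole. A call with a gripper value outside its range is refused whole. The fingers move at their own pace and stop on an object; FORCE is the grip in N (left out, the last holds). Time passes only in rows, so rows that do not move let the fingers close. It gives the time, the measured TCP pose, the force, the opening and the grip force at its end, in the units of the state.
- arm.sense(): the state, without advancing time (a new reading comes with each control period).
- cams.read_camera(name): name is "side" or "top" or "wrist"; returns the picture (420x560x3 uint8, red, green, blue); there is no depth.
- cams.camera_info(name): a dict with "fovy" (degrees; the focal length in pixels is half the picture's height over the tangent of half this angle, whatever the lens; pixels are square), "cx", "cy" (the principal point, pixels), "eye" and "rotation" of the camera in the world; the wrist camera has in their place "tool_from_camera" (4x4, takes a point from camera to tool coordinates, whose origin is the TCP and whose axes are the flange's). Camera axes: x right, y down, z forward; pixel columns grow to the right and rows downward; lengths in m; the calibration is good to about 2 mm. A picture is of the moment at which its call begins: read the wrist's pose just before it. camera_info takes no time and is no camera call.
- arm.close_job(): hands the job in; it is judged then, once.
The state is a dict: "time_s": time; "joint_positions": joint angles; "dq": joint speeds; "joint_efforts": joint torques, N m; "position": TCP position; "tcp_rot": TCP orientation; "contact_force": force on the tool from outside, world axes, zero at the start; "torque": the same for the moment, N m; "gripper_width": finger opening in m; "gripper_force": force on a finger pad.
Only numpy, scipy, OpenCV 4.12 (cv2) and the standard library are available. Lean on these libraries where they do the work, as an engineer would, in place of code of your own. Each camera call takes 0.05 s, during which the arm holds its last target. There are 200 camera calls.

## Working session

There is one attempt and no reset: what is moved stays moved. The work goes in short steps, Python scripts to look and compute and a shell command to move; the robot and the scene stay as the last step left them, time stands still between calls to the robot, and variables do not carry over. Pictures are saved under pics/ and viewed, at most 10 in all, crops included, and the job is handed in when it is done.

```bash
ls; mkdir -p pics; python3 - <<'E'
from plant import arm,cams
import cv2,numpy as np
np.set_printoptions(precision=4,suppress=True)
print(arm.sense())
for n in ["top","side","wrist"]:
    im=cams.read_camera(n); cv2.imwrite(f"pics/{n}0.png",im[:,:,::-1]); print(n,cams.camera_info(n))
E
```

```text
pics
{'time_s': 0.0, 'joint_positions': array([ 1.0579,  0.0879,  1.3723,  0.    ,  1.6836, -0.1031]), 'dq': array([-0.0009,  0.0013, -0.0003, -0.0003,  0.0013,  0.    ]), 'joint_efforts': array([  0.0002, -34.0183, -30.2429,   0.0717,   0.0331,  -0.0002]), 'position': array([0.2188, 0.504 , 0.2043]), 'tcp_rot': array([ 0.2034,  0.9791, -0.0011, -0.0004]), 'contact_force': array([ 0.1249,  0.5448, -0.4923]), 'torque': array([ 0.0142, -0.0267,  0.0352]), 'gripper_force': 0.0, 'gripper_width': 0.09397088129429366}
top {'fovy': 54.86221633860047, 'cx': 281.8301463550671, 'cy': 207.85131801651553, 'eye': array([ 0.4178, -0.1164,  1.1364]), 'rotation': array([ 0.7134, -0.6976,  0.0463, -0.0471])}
side {'fovy': 52.311506694486994, 'cx': 280.0375712930858, 'cy': 215.8140356664012, 'eye': array([ 0.4677, -1.0683,  0.6682]), 'rotation': array([ 0.8678, -0.049 ,  0.0282, -0.4937])}
wrist {'fovy': 64.1018914003115, 'cx': 283.68802837800564, 'cy': 208.39252648527113, 'tool_from_camera': array([[-0.0007, -0.9652, -0.2614,  0.0763],
       [ 1.    , -0.0005, -0.0006, -0.001 ],
       [ 0.0004, -0.2614,  0.9652, -0.1797],
       [ 0.    ,  0.    ,  0.    ,  1.    ]])}
```

View pics/top0.png

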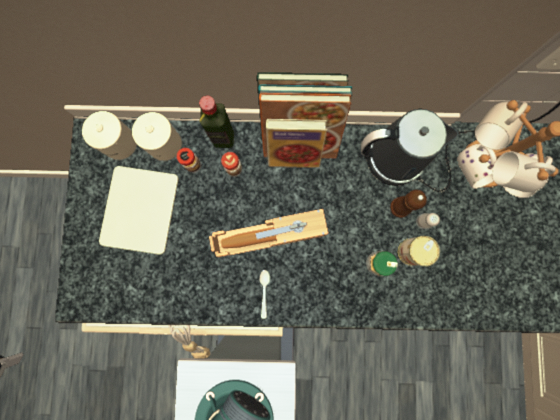

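View pics/side0.png

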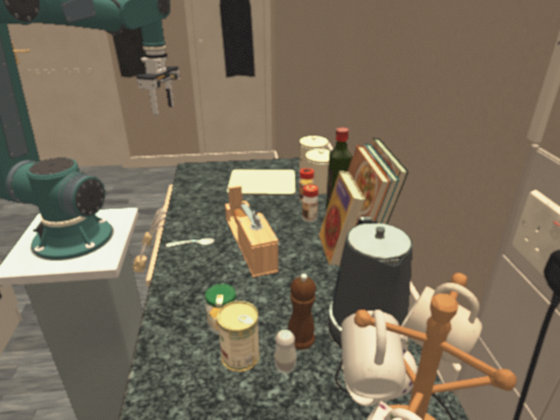

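```bash
cat > h.py <<'E'
from plant import arm,cams
import cv2,numpy as np
from scipy.spatial.transform import Rotation as R
np.set_printoptions(precision=4,suppress=True)
def cam(n,s=None):
    i=cams.camera_info(n); f=210/np.tan(np.radians(i["fovy"]/2)); K=np.array([[f,0,i["cx"]],[0,f,i["cy"]],[0,0,1]])
    if n=="wrist":
        s=s or arm.sense(); T=np.eye(4); T[:3,:3]=R.from_quat(s["tcp_rot"]).as_matrix(); T[:3,3]=s["position"]
        T=T@i["tool_from_camera"]; return K,T[:3,:3],T[:3,3]
    return K,R.from_quat(i["rotation"]).as_matrix(),i["eye"]
def proj(c,p):
    K,Q,e=c; q=(np.atleast_2d(p)-e)@Q@K.T; return q[:,:2]/q[:,2:]
def onz(c,uv,z):
    K,Q,e=c; d=np.c_[np.atleast_2d(uv),np.ones(len(np.atleast_2d(uv)))]@np.linalg.inv(K).T@Q.T
    return e+d*((z-e[2])/d[:,2])[:,None]
E
python3 - <<'E'
from h import *
t=cam("top");s=cam("side")
P=[[0,0,0],[.219,.504,.206]]
print(proj(t,P),proj(s,P))
print("mat",onz(t,[[115,168],[177,173],[163,253],[102,245]],.008))
print("mat side",onz(s,[[238,171],[296,171],[297,193],[229,191]],.008))
for n in("top","side"):
    im=cv2.imread(f"pics/{n}0.png"); c=im[190:270,190:350] if n=="top" else im[165:285,205:345]
    cv2.imwrite(f"pics/{n}0c.png",cv2.resize(c,None,fx=5 if n=="top" else 5,fy=5,interpolation=2)[:600,:800])
E
```

```text
[[234.2097 419.7028]
 [  0.1232 345.6787]] [[ 72.7739 236.5844]
 [163.1878 109.4299]]
mat [[0.6717 0.3645 0.008 ]
 [0.6611 0.187  0.008 ]
 [0.4341 0.213  0.008 ]
 [0.4524 0.3838 0.008 ]]
mat side [[0.4765 0.372  0.008 ]
 [0.688  0.3483 0.008 ]
 [0.6661 0.1761 0.008 ]
 [0.442  0.2158 0.008 ]]
```

View pics/top0c.png

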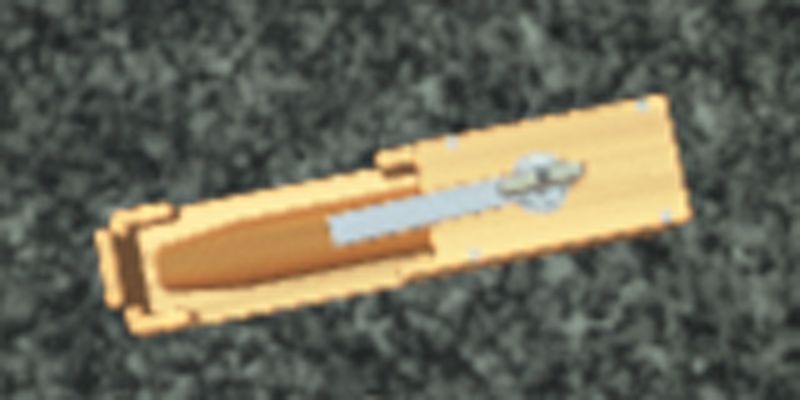

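View pics/side0c.png

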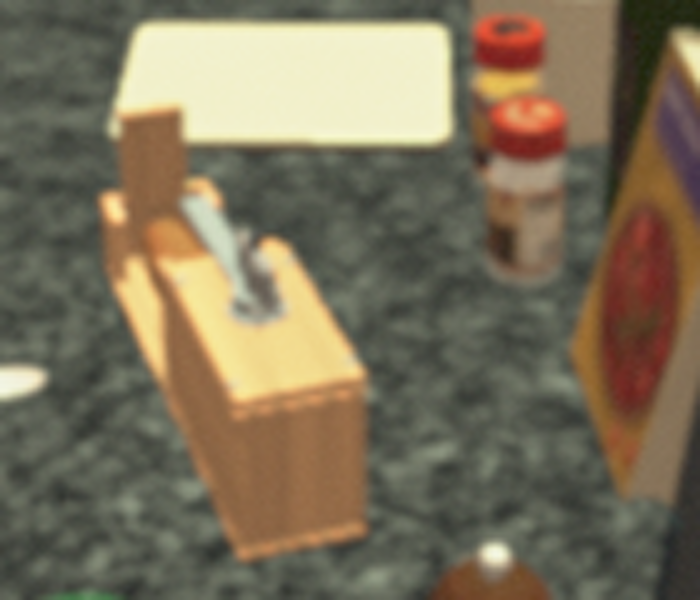

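```bash
python3 - <<'E'
from h import *
t=cam("top");s=cam("side")
g=lambda c,pts,o,z:onz(c,(np.array(pts)+.5)/5-.5+o,z)
A=g(t,[[663,95],[690,215],[418,145],[436,250]],[190,190],.097);print("cover",A, np.linalg.norm(A[0]-A[1]),np.linalg.norm(A[0]-A[2]))
B=g(s,[[366,378],[237,402],[277,235]],[205,165],.097);print("cover side",B,np.linalg.norm(B[0]-B[1]))
C=g(s,[[366,528],[243,557]],[205,165],.0);print("back foot side",C,np.linalg.norm(C[0]-C[1]))
print("tip",g(t,[[333,229]],[190,190],.106),"stud",g(t,[[543,172]],[190,190],.142),"wings",g(t,[[502,186],[583,168]],[190,190],.133),"tip side",g(s,[[190,200]],[205,165],.106))
D=g(t,[[97,235],[115,305]],[190,190],.105);print("stop outer",D,np.linalg.norm(D[0]-D[1]))
print("floor edges", g(t,[[404,277],[190,322]],[190,190],.005))
print("pin head end",g(t,[[158,262]],[190,190],.024))
y=A[:2].mean(0)-0
for F in (A,):
    d=((F[2]-F[0])+(F[3]-F[1]));d/=np.linalg.norm(d); w=np.arctan2(-d[0],d[1]); print("yaw",w, "origin from back",F[:2].mean(0)+.133*d,"front mid",F[2:].mean(0))
for nm,uv,z in[("caps red1",[187,156],.106),("red2",[231,159],.106),("salt",[430,217],.09),("pepper",[417,198],.17),("honey",[384,263],.084),("tin",[425,251],.11)]: print(nm,onz(t,[uv],z)[0])
E
```

```text
cover [[ 0.5563 -0.2183  0.097 ]
 [ 0.4944 -0.2328  0.097 ]
 [ 0.5274 -0.0921  0.097 ]
 [ 0.4735 -0.1026  0.097 ]] 0.0635822685702865 0.12953329498327118
cover side [[ 0.5583 -0.2261  0.097 ]
 [ 0.4961 -0.2393  0.097 ]
 [ 0.526  -0.0859  0.097 ]] 0.06367396681751013
back foot side [[ 0.5591 -0.2173  0.    ]
 [ 0.4962 -0.2334 -0.    ]] 0.06498507704705815
tip [[ 0.4825 -0.0501  0.106 ]] stud [[ 0.5107 -0.1551  0.142 ]] wings [[ 0.5041 -0.1352  0.133 ]
 [ 0.514  -0.1753  0.133 ]] tip side [[ 0.4813 -0.0587  0.106 ]]
stop outer [[0.4768 0.0701 0.105 ]
 [0.4416 0.0593 0.105 ]] 0.03685335675246973
floor edges [[ 0.463  -0.084   0.005 ]
 [ 0.4354  0.0343  0.005 ]]
pin head end [[0.4674 0.0506 0.024 ]]
yaw 0.19170758673681482 origin from back [ 0.5   -0.095  0.097] front mid [ 0.5005 -0.0974  0.097 ]
caps red1 [0.6858 0.1371 0.106 ]
red2 [0.6804 0.0218 0.106 ]
salt [ 0.5415 -0.4996  0.09  ]
pepper [ 0.5776 -0.4401  0.17  ]
honey [ 0.4202 -0.3802  0.084 ]
tin [ 0.4525 -0.4774  0.11  ]
```

```bash
cat >> h.py <<'E'
W=.226; O=np.array([.4965,-.097,0])
def box(p): return R.from_euler("z",W).apply(p)+O
def tob(p): return R.from_euler("z",-W).apply(np.asarray(p)-O)
def rem(p,h,tilt=0,s=None):
    "remaining shift (shares of 150mm, tool axes) and turn (rows of .08); h heading of tool y, tilt: tool x up"
    s=s or arm.sense(); Q=R.from_quat(s["tcp_rot"])
    G=R.from_matrix(np.array([[np.cos(h+np.pi/2),np.cos(h),0],[np.sin(h+np.pi/2),np.sin(h),0],[0,0,-1]]))*R.from_euler("y",tilt)
    print("t",s["time_s"],"pos",s["position"],"shift/150",Q.inv().apply(np.asarray(p)-s["position"])/.15,"turn/.08",(Q.inv()*G).as_rotvec()/.08,"grip",s["gripper_width"],s["gripper_force"],"F",s["contact_force"],"q",s["joint_positions"])
E
python3 -m crank '[94,-0.294,-0.272,0,0,0,0.9,94,-0.294,-0.272,0,0,0,0]' | tail -5
python3 -c "
from h import *
rem([.51,-.155,.2],.265)"
```

```text
position: [0.2637, 0.3917, 0.2047]
tcp_rot: [0.238, 0.971, -0.001, -0.0]
contact_force: [0.6, 0.2, 0.1]
gripper_width: 0.094
gripper_force: 0.0
t 0.4 pos [0.2637 0.3917 0.2047] shift/150 [-3.1405 -2.4729  0.0352] turn/.08 [-0.0146  0.0097 10.3158] grip 0.09395661536565779 0.0 F [0.6107 0.2346 0.1325] q [ 0.8584 -0.0861  1.5457 -0.0005  1.6832 -0.2319]
```

```bash

python3 -m crank '[94,-0.31,-0.24,0,0,0,0, 94,-0.31,-0.24,0,0,0,0, 94,-0.31,-0.24,0,0,0,0, 94,-0.31,-0.24,0,0,0,0, 94,-0.31,-0.24,0,0,0,0, 94,-0.31,-0.24,0,0,0,0, 94,-0.31,-0.24,0,0,0,0, 94,-0.31,-0.24,0,0,0,0, 94,-0.2,-0.2,0,0,0,0, 94,-0.1,-0.1,0,0,0,0]' >/dev/null
python3 -m crank '[94,0,0,0,0,0,1, 94,0,0,0,0,0,1, 94,0,0,0,0,0,1, 94,0,0,0,0,0,1, 94,0,0,0,0,0,1, 94,0,0,0,0,0,1, 94,0,0,0,0,0,1, 94,0,0,0,0,0,1, 94,0,0,0,0,0,1, 94,0,0,0,0,0,1]' >/dev/null
python3 -m crank '[94,0,0,0,0,0,0,94,0,0,0,0,0,0]' |head -3
python3 -c "
from h import *
rem([.51,-.155,.2],.265)
s=arm.sense();im=cams.read_camera('wrist'); cv2.imwrite('pics/w1.png',im[:,:,::-1])
c=cam('wrist',s)
print('expect stud end',proj(c,[[.5105,-.1555,.142],[.4825,-.05,.106]]))"
```

```text
time_s: 3.15
position: [0.4786, -0.0949, 0.2054]
tcp_rot: [0.597, 0.802, 0.0, -0.0]
t 3.15 pos [ 0.4786 -0.0949  0.2054] shift/150 [-0.4439  0.0854  0.0361] turn/.08 [ 0.     -0.0044  0.3238] grip 0.09391706035159982 0.0 F [0.7251 0.0267 0.8943] q [-0.3122 -0.0516  1.5118  0.0003  1.6816 -0.603 ]
expect stud end [[301.1716 299.6757]
 [304.8343 159.347 ]]
```

View pics/w1.png

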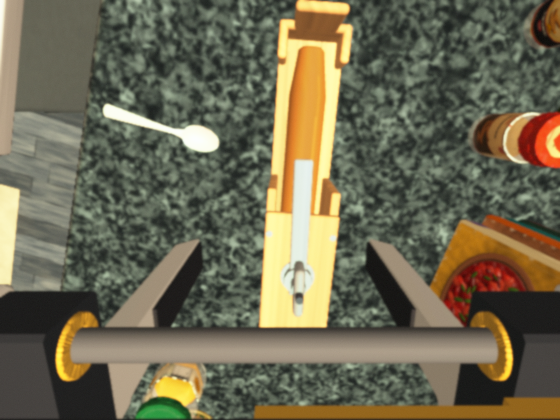

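```bash
python3 - <<'E'
from h import *
c=cam('wrist')
for n,uv,z in [("cover",[[266,213],[338,214],[261,327],[326,327]],.097),("stud",[[298,292]],.142),("tip",[[304,160]],.106),("wings",[[298,266],[298,314]],.133),("stop in",[[298,12],[345,16]],.105),("stop out",[[302,2],[348,4]],.105),("floor",[[273,180],[335,178],[279,75]],.005),("head",[[312,48]],.024)]:
    p=onz(c,uv,z);print(n,p,"box",tob(p))
E
```

```text
cover [[ 0.4646 -0.1065  0.097 ]
 [ 0.5266 -0.089   0.097 ]
 [ 0.4917 -0.2202  0.097 ]
 [ 0.553  -0.2019  0.097 ]] box [[-0.0332 -0.0021  0.097 ]
 [ 0.0311  0.0011  0.097 ]
 [-0.0323 -0.119   0.097 ]
 [ 0.0316 -0.1149  0.097 ]]
stud [[ 0.506  -0.1498  0.142 ]] box [[-0.0025 -0.0536  0.142 ]]
tip [[ 0.4821 -0.0509  0.106 ]] box [[-0.0037  0.0482  0.106 ]]
wings [[ 0.5009 -0.132   0.133 ]
 [ 0.514  -0.1744  0.133 ]] box [[-0.0036 -0.035   0.133 ]
 [-0.0002 -0.0793  0.133 ]]
stop in [[0.4447 0.0529 0.105 ]
 [0.4792 0.0604 0.105 ]] box [[-0.0169  0.1577  0.105 ]
 [ 0.0185  0.1573  0.105 ]]
stop out [[0.4456 0.0601 0.105 ]
 [0.4787 0.0686 0.105 ]] box [[-0.0144  0.1645  0.105 ]
 [ 0.0198  0.1654  0.105 ]]
floor [[ 0.4642 -0.0929  0.005 ]
 [ 0.5317 -0.0704  0.005 ]
 [ 0.439   0.0172  0.005 ]] box [[-0.0305  0.0112  0.005 ]
 [ 0.0403  0.0181  0.005 ]
 [-0.0304  0.1242  0.005 ]]
head [[0.4641 0.0485 0.024 ]] box [[0.001 0.149 0.024]]
```

```bash

python3 -m crank '[60,-0.22,0.04,0,0,0,0.15, 60,-0.215,0.035,0,0,0,0, 60,0,0,0.2,0,0,0, 60,0,0,0.2,0,0,0, 60,0,0,0,0,0,0, 60,0,0,0,0,0,0]' >/dev/null
python3 -c "
from h import *
rem([.509,-.1545,.113],.28)"
```

```text
t 3.95 pos [ 0.5083 -0.155   0.1467] shift/150 [0.0024 0.0052 0.2245] turn/.08 [ 0.0168  0.0113 -0.0329] grip 0.05994257352217617 0.0 F [-0.5515 -0.0115  0.6005] q [-0.4029  0.0637  1.5125  0.0001  1.5638 -0.6802]
```

```bash

python3 -m crank '[60,0,0,0.12,0,0,0, 60,0,0,0.105,0,0,0, 60,0,0,0,0,0,0, 0,0,0,0,0,0,0, 0,0,0,0,0,0,0, 0,0,0,0,0,0,0, 0,0,0,0,0,0,0]' 25 >/dev/null
python3 -c "
from h import *
rem([.509,-.1545,.113],.28)"
```

```text
t 4.825 pos [ 0.508  -0.155   0.1121] shift/150 [ 0.0014  0.0076 -0.0063] turn/.08 [ 0.0073  0.0047 -0.0374] grip 0.023197469635579143 0.0 F [0.5027 0.3893 0.2263] q [-0.403   0.0821  1.5627  0.0001  1.4961 -0.68  ]
```

```bash

python3 -m crank '[0,0,0,0,0,0,0, 0,0,0,0,0,0,0, 0,0,0,0,0,0,0]' 25 >/dev/null
python3 -c "
from h import *
rem([.509,-.1545,.113],.28)"
```

```text
t 5.2 pos [ 0.5095 -0.1545  0.1119] shift/150 [ 0.0007 -0.0033 -0.0075] turn/.08 [ 0.052   0.0043 -0.0342] grip 0.008702955698196076 24.975030720233917 F [ 5.1527  1.5717 -2.3799] q [-0.4024  0.0828  1.5623  0.0024  1.493  -0.6799]
```

```bash

python3 -m crank '[0,0,0.008,0,0,0,-1, 0,0,0,0,0,0,-1, 0,0,0,0,0,0,-1, 0,0,0,0,0,0,-1, 0,0,0,0,0,0,-1]' 30 >/dev/null
python3 -c "
from h import *
rem([.509,-.1545,.113],1.78)"
```

```text
t 5.825 pos [ 0.509  -0.1547  0.1118] shift/150 [ 0.0012  0.0006 -0.0077] turn/.08 [ -0.0003   0.0045 -13.7576] grip 0.00903905513396713 29.967373609542847 F [0.4828 0.1801 0.4367] q [-0.4016  0.0846  1.5605 -0.      1.4962 -1.081 ]
```

```bash

python3 -m crank '[0,0,0,0,0,0,-1, 0,0,0,0,0,0,-1, 0,0,0,0,0,0,-1, 0,0,0,0,0,0,-1, 0,0,0,0,0,0,-1, 0,0,0,0,0,0,-1, 0,0,0,0,0,0,-1, 0,0,0,0,0,0,-1, 0,0,0,0,0,0,-1, 0,0,0,0,0,0,-1]' >/dev/null
python3 -m crank '[0,0,0,0,0,0,-1, 0,0,0,0,0,0,-1,  0,0,0,0,0,0,-1, 0,0,0,0,0,0,0, 0,0,0,0,0,0,0]' |grep -E "grip|force"
python3 -m crank '[60,0,0,0,0,0,0, 60,0,0,0,0,0,0, 60,0,0,0,0,0,0, 60,0,0,0,0,0,0, 60,0,0,-0.2,0,0,0, 60,0,0,-0.3,0,0,0, 60,0,0,-0.15,0,0,0, 60,0,0,0,0,0,0]' |grep -E "pos|grip|force"
python3 -c "
from h import *
p=box([0,70,100])
print('pin above',box(np.array([0,.07,.2])))
rem(box(np.array([0,.07,.2])),W)
im=cams.read_camera('side'); cv2.imwrite('pics/s2.png',cv2.resize(im[165:285,205:345,::-1],None,fx=4,fy=4))"
```

```text
contact_force: [-1.1, -4.7, 0.4]
gripper_width: 0.0092
gripper_force: 30.0
position: [0.5101, -0.155, 0.2116]
contact_force: [-0.5, 0.0, -0.9]
gripper_width: 0.0603
gripper_force: 0.0
pin above [ 0.4808 -0.0288  0.2   ]
t 8.7 pos [ 0.5101 -0.155   0.2116] shift/150 [0.0709 0.8609 0.0751] turn/.08 [ 0.0175  0.0674 18.6383] grip 0.06025433173064468 0.0 F [-0.503   0.0371 -0.9391] q [-0.4015  0.0445  1.4039  0.0003  1.6882 -2.1185]
```

View pics/s2.png

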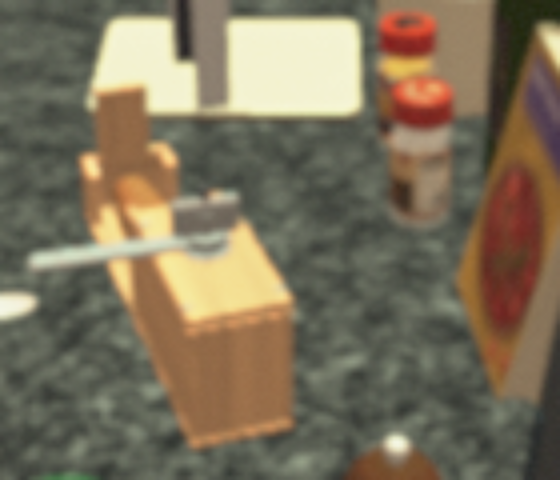

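```bash

python3 -m crank '[94,0,0.2,0,0,0,1, 94,0,0.2,0,0,0,1, 94,0,0,0,0,0,1, 94,0,0,0,0,0,1, 94,0,0,0,0,0,1, 94,0,0,0,0,0,1, 94,0,0,0,0,0,1, 94,0,0,0,0,0,1, 94,0,0,0,0,0,1, 94,0,0,0,0,0,1]' >/dev/null
python3 -m crank '[94,0,0,0,0,0,1, 94,0,0,0,0,0,1, 94,0,0,0,0,0,1, 94,0,0,0,0,0,1, 94,0,0,0,0,0,1, 94,0,0,0,0,0,1, 94,0,0,0,0,0,1, 94,0,0,0,0,0,1, 94,0,0,0,0,0,0.5, 94,0,0,0,0,0,0]' >/dev/null
python3 -c "
from h import *
rem(box(np.array([0,.062,.1])),W)
s=arm.sense();im=cams.read_camera('wrist'); cv2.imwrite('pics/w2.png',im[:,:,::-1])
c=cam('wrist',s)
print(proj(c,box(np.array([[0,.062,.024],[0,.149,.024],[-.019,.07,.024],[.019,.07,.024]]))))"
```

```text
t 11.25 pos [ 0.5017 -0.0947  0.207 ] shift/150 [ 0.4048 -0.0302  0.7146] turn/.08 [-0.0392 -0.0257  0.1445] grip 0.09394364012644907 0.0 F [ 0.2627 -0.0367 -0.353 ] q [-0.2977  0.0017  1.4566  0.0002  1.6871 -0.5352]
[[280.4964 131.9896]
 [281.2373  41.8047]
 [262.4624 123.9756]
 [298.6593 124.3839]]
```

View pics/w2.png

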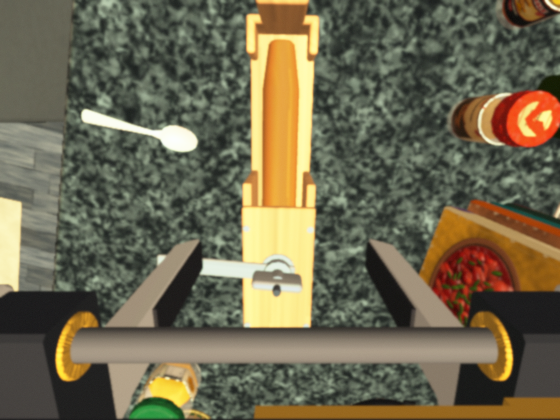

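```bash

python3 -m crank '[94,0.2,-0.015,0,0,0,0.14, 94,0.205,-0.015,0,0,0,0, 94,0,0,0.3,0,0,0, 94,0,0,0.3,0,0,0, 94,0,0,0.3,0,0,0, 94,0,0,0.2,0,0,0, 94,0,0,0.1,0,0,0, 94,0,0,0,0,0,0, 94,0,0,0,0,0,0]' >/dev/null
python3 -c "
from h import *
rem(box(np.array([0,.062,.010])),W)"
```

```text
t 12.425 pos [ 0.4854 -0.0371  0.0307] shift/150 [ 0.0078 -0.018   0.1377] turn/.08 [ 0.0319  0.0123 -0.0011] grip 0.0941524733329653 0.0 F [0.3322 0.0284 0.5034] q [-0.1929  0.0502  1.7674  0.0001  1.3213 -0.4188]
```

```bash

python3 -m crank '[94,0.008,-0.018,0.08,0,0,0, 94,0,0,0.055,0,0,0, 94,0,0,0,0,0,0, 30,0,0,0,0,0,0, 30,0,0,0,0,0,0, 30,0,0,0,0,0,0, 30,0,0,0,0,0,0, 30,0,0,0,0,0,0, 30,0,0,0,0,0,0, 30,0,0,0,0,0,0]' 60 >/dev/null
python3 -c "
from h import *
rem(box(np.array([0,.062,.010])),W)"
```

```text
t 13.675 pos [ 0.4823 -0.0362  0.0094] shift/150 [-0.0031  0.0013 -0.0043] turn/.08 [ 0.0283  0.0021 -0.0016] grip 0.03675473390938456 59.983161091804504 F [2.4779 1.3101 0.3475] q [-0.1927  0.067   1.7964  0.0008  1.276  -0.4188]
```

```bash
cat > plan.py <<'E'
from h import *
from scipy.optimize import minimize
s=np.linspace(-130,130,261); r=np.where(abs(s)<85,19,19-(abs(s)-85)/45*6)
def clear(y,z,a):
    c,n=np.cos(a),np.sin(a); out=1e9
    U=np.c_[y+s*c-r*n,z+s*n+r*c]; L=np.c_[y+s*c+r*n,z+s*n-r*c]; P=np.r_[U,L]
    ds=[]
    ds.append((L[:,1]-5).min()); ds.append((P[:,0]+125).min())
    def pt(py,pz,side):  # signed distance of a corner from pin surface
        t=(py-y)*c+(pz-z)*n; d=(-(py-y)*n+(pz-z)*c)*side
        return d-np.interp(t,s,r) if abs(t)<=130 else np.hypot(max(0,abs(t)-130),max(0,d-13))
    ds.append(pt(0,89,1)); m=U[:,0]<0; ds.append((89-U[m,1]).min() if m.any() else 99)
    low=P[:,1]<105; ds.append((160-P[low,0]).min() if low.any() else 99); ds.append(pt(160,105,-1))
    return np.array(ds)
E
python3 - <<'E'
from plan import *
off=lambda a,C:np.array([C[0]+43*np.cos(a)+14.6*np.sin(a),C[1]+43*np.sin(a)-14.6*np.cos(a)])
y,z=19,50; C=[(19,50)]
A=np.radians(np.arange(0,26.1,2.6))
for a in A[1:]:
    o=minimize(lambda p:-min(clear(*p,a).min(),7)+.02*np.hypot(p[0]-y,p[1]-z),[y,z+2],method="Nelder-Mead"); y,z=o.x; C.append((y,z))
for i,(a,c) in enumerate(zip(A,C)):
    T=off(a,c)
    if i:
        b=A[i-1]; d=T-off(b,C[i-1]); print("row x %.3f z %.3f turn %.3f"%((d[0]*np.cos(b)+d[1]*np.sin(b))/150,(d[0]*np.sin(b)-d[1]*np.cos(b))/150,(a-b)/.08),end=" ")
    print("deg %.1f C %.0f %.0f T"%(np.degrees(a),*c),T.round(1),"clr",clear(*c,a).round(1))
E
```

```text
deg 0.0 C 19 50 T [62.  35.4] clr [26. 14. 20. 20. 11. 11.]
row x 0.004 z -0.013 turn 0.567 deg 2.6 C 19 50 T [62.6 37.4] clr [22.2 13.5 20.8 20.9 10.5 13.3]
row x 0.004 z -0.013 turn 0.567 deg 5.2 C 19 50 T [63.1 39.4] clr [18.4 13.4 21.6 21.7 10.4 15.4]
row x 0.004 z -0.013 turn 0.567 deg 7.8 C 19 50 T [63.6 41.4] clr [14.5 13.4 22.2 22.5 10.4 17.2]
row x 0.004 z -0.013 turn 0.567 deg 10.4 C 19 50 T [63.9 43.4] clr [ 8.7 13.8 22.8 23.2 10.8 18.6]
row x 0.009 z -0.039 turn 0.567 deg 13.0 C 19 54 T [64.2 49.4] clr [ 7.  14.4 19.5 20.2 11.4 18.9]
row x 0.012 z -0.049 turn 0.567 deg 15.6 C 19 59 T [64.3 57. ] clr [ 7.  15.3 14.5 15.3 12.3 18. ]
row x 0.014 z -0.048 turn 0.567 deg 18.2 C 19 65 T [64.4 64.5] clr [ 7.  16.4  9.8 10.4 13.4 16.5]
row x 0.047 z -0.037 turn 0.567 deg 20.8 C 24 70 T [69.4 71.9] clr [ 7.  22.9  7.   7.7  9.8  9.8]
row x 0.081 z -0.021 turn 0.567 deg 23.4 C 34 76 T [79.7 79.2] clr [ 7.  34.9  7.   7.9 18.4  9.5]
row x 0.066 z -0.024 turn 0.567 deg 26.0 C 42 81 T [87.3 86.4] clr [ 7.  44.7  7.   7.9 27.2 15. ]
```

```bash

python3 -m crank '[30,0,0,-0.06,0,0,0, 30,0,0,-0.06,0,0,0, 30,0,0,-0.053,0,0,0, 30,0,0,0,0,0,0, 30,0,0,0,0,0,0]' >/dev/null
python3 -c "
from h import *
rem(box(np.array([0,.062,.0354])),W)
im=cams.read_camera('side'); cv2.imwrite('pics/s3.png',cv2.resize(im[145:285,205:345,::-1],None,fx=4,fy=4))"
```

```text
t 14.3 pos [ 0.4811 -0.0363  0.0348] shift/150 [-0.0039  0.0093 -0.0041] turn/.08 [-0.0043 -0.0023 -0.0029] grip 0.036566758981251876 59.98716115951538 F [-0.439  -1.0663 -2.1004] q [-0.1929  0.0387  1.7704  0.      1.3329 -0.4187]
```

```bash

python3 -m crank '[30,0.004,0,-0.013,0,0.567,0, 30,0.004,0,-0.013,0,0.567,0, 30,0.004,0,-0.013,0,0.567,0, 30,0.004,0,-0.013,0,0.567,0, 30,0.009,0,-0.039,0,0.567,0, 30,0.012,0,-0.049,0,0.567,0, 30,0.014,0,-0.048,0,0.567,0, 30,0,0,0,0,0,0, 30,0,0,0,0,0,0]' >/dev/null
python3 -c "
from h import *
rem(box(np.array([0,.0644,.0645])),W,np.radians(18.2))
print(tob(arm.sense()['position']))
im=cams.read_camera('side'); cv2.imwrite('pics/s4.png',cv2.resize(im[115:285,195:345,::-1],None,fx=3.5,fy=3.5))"
```

```text
t 15.475 pos [ 0.4807 -0.0341  0.0637] shift/150 [-0.0013  0.0084 -0.0058] turn/.08 [-0.002   0.0011 -0.0043] grip 0.03682297831827869 59.98726308345795 F [ 0.7848  0.3784 -1.9182] q [-0.3798  0.1188  1.6597  0.2596  1.549  -0.6355]
[-0.0013  0.0649  0.0637]
```

View pics/s4.png

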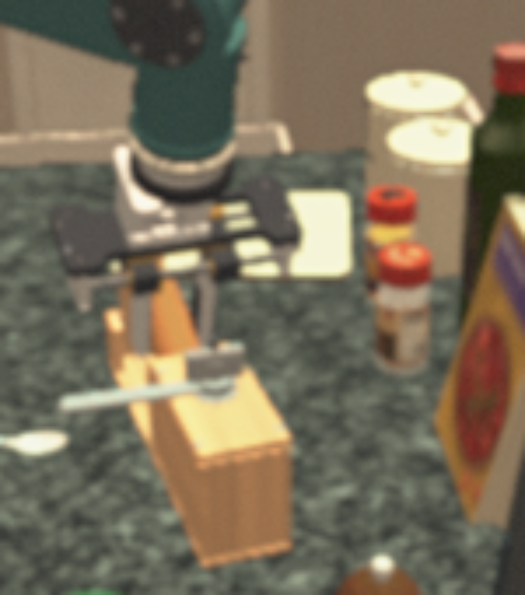

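```bash

python3 -m crank '[30,0.047,0,-0.037,0,0.567,0, 30,0.081,0,-0.021,0,0.567,0, 30,0.066,0,-0.024,0,0.567,0, 30,0,0,0,0,0,0, 30,0,0,0,0,0,0]' >/dev/null
python3 -c "
from h import *
rem(box(np.array([0,.0873,.0864])),W,np.radians(26))
print(tob(arm.sense()['position']))
c=cam('wrist');s=arm.sense(); im=cams.read_camera('wrist'); cv2.imwrite('pics/w5.png',im[:,:,::-1])
i=np.linalg.inv
Q=R.from_quat(s['tcp_rot']); f=lambda p:s['position']+Q.apply(p)
print('expected head top/centre, sides at x=.03',proj(c,f(np.array([[.087,0,-.0146],[.03,-.019,-.0146],[.03,.019,-.0146]]))))"
```

```text
t 16.15 pos [ 0.4757 -0.0119  0.0858] shift/150 [ 0.      0.008  -0.0045] turn/.08 [ 0.0014  0.003  -0.0045] grip 0.036597963337598294 59.98735070228577 F [-0.409  -1.1234 -2.5642] q [-0.4128  0.1376  1.6298  0.3607  1.6515 -0.6598]
[-0.0012  0.0876  0.0858]
expected head top/centre, sides at x=.03 [[285.4958  92.1932]
 [248.251  209.9091]
 [322.5646 209.8593]]
```

View pics/w5.png

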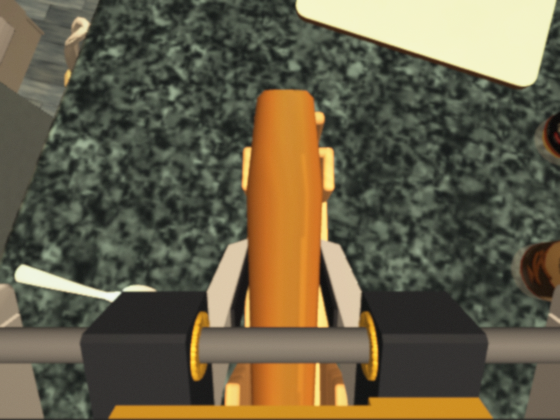

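```bash

python3 -m crank '[30,0.15,0,0,0,0,0, 30,0.25,0,0,0,0,0, 30,0.25,0,0,0,0,0, 30,0.25,0,0,0,0,0, 30,0.2,0,0,0,0,0, 30,0.15,0,-0.2,0,0,0, 30,0.15,0,-0.3,0,0,0, 30,0.1,0,-0.3,0,0,0, 30,0,0,0,0,0,0, 30,0,0,0,0,0,0]' >/dev/null
python3 -c "
from h import *
print(tob(arm.sense()['position']))
rem([.55,.326,.265],W)"
```

```text
[-0.0019  0.2382  0.2915]
t 17.45 pos [0.4413 0.1347 0.2915] shift/150 [0.8933 0.9931 0.6314] turn/.08 [-0.0171 -5.6743  0.0043] grip 0.036514644067893814 59.98710036277771 F [ 0.0398  0.0319 -2.9585] q [-0.1506 -0.0819  1.441   0.4494  1.926  -0.249 ]
```

```bash

python3 -m crank '[30,0,0,0,0,-0.7,0, 30,0,0,0,0,-0.7,0, 30,0,0,0,0,-0.7,0, 30,0,0,0,0,-0.7,0, 30,0,0,0,0,-0.7,0, 30,0,0,0,0,-0.7,0, 30,0,0,0,0,-0.7,0, 30,0,0,0,0,-0.77,0, 30,0,0,0,0,0,0, 30,0,0,0,0,0,0]' >/dev/null
python3 -c "
from h import *
rem([.55,.326,.265],W)"
```

```text
t 18.7 pos [0.4415 0.1342 0.2909] shift/150 [1.0838 0.992  0.1711] turn/.08 [-0.035  -0.0148  0.002 ] grip 0.03665052475953737 59.98709052801132 F [-0.2571  0.8967 -2.3259] q [ 0.1713 -0.1096  1.3979  0.0011  1.8562 -0.0545]
```

```bash

python3 -m crank '[30,0.1,0.1,0,0,0,0, 30,0.2,0.18,0.03,0,0,0, 30,0.2,0.18,0.03,0,0,0, 30,0.2,0.18,0.03,0,0,0, 30,0.2,0.18,0.03,0,0,0, 30,0.12,0.12,0.03,0,0,0, 30,0.05,0.05,0,0,0,0, 30,0,0,0,0,0,0, 30,0,0,0,0,0,0, 30,0,0,0,0,0,0]' >/dev/null
python3 -c "
from h import *
rem([.55,.326,.265],W)
s=arm.sense();Q=R.from_quat(s['tcp_rot']);print('pin centre',s['position']+Q.apply([-.043,0,-.0146]),s['dq'])
im=cams.read_camera('side'); cv2.imwrite('pics/s6.png',im[:,:,::-1])"
```

```text
t 19.95 pos [0.5509 0.3231 0.2708] shift/150 [ 0.0205 -0.0017  0.0387] turn/.08 [ 0.0159 -0.0036 -0.0137] grip 0.03656445697974667 59.98723357915878 F [ 0.4619  0.2109 -1.4499] q [0.4416 0.2874 1.0094 0.     1.8434 0.2167]
pin centre [0.5605 0.2811 0.2854] [ 0.0012 -0.0005  0.0004  0.0025 -0.002   0.0006]
```

View pics/s6.png

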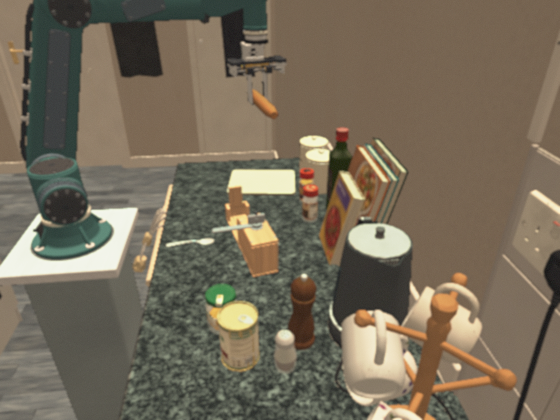

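```bash
python3 -c "
from h import *
print(proj(cam('side'),[[.5896,.1544,.2854],[.5313,.4077,.2854]]))
im=cv2.imread('pics/s6.png').astype(int)[85:125,240:290]; m=(im[:,:,2]-im[:,:,0]>70); y,x=np.nonzero(m); print(x.min()+240,x.max()+240,y.min()+85,y.max()+85)"
```

```text
[[274.1809 113.7449]
 [249.7253  91.8181]]
252 277 89 117
```

```bash
python3 -c "
from plant import arm
print(arm.close_job())"
```

```text
the job is handed in; nothing more can be done
None
```

I turned the catch about 1.5 rad, drew the pin out slantwise at 26° without signs of contact, and handed the job in at about 20 s with the pin gripped level and still, 285 mm up and within about 10 mm of the mat's centre; no verdict was returned.

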